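Hang the template on the jig tree

TASK

Turn the revolving jig tree until its one empty branch points to the robot's side of the bench, then take the aluminium template with the hole in its tab from the slotted wooden block, hang it upright by its hole on that branch, slid fully home against the collar, and let go of it with the branch still pointing that way. The empty branch has been bent up or down by use, so feel for it and go gently: never load the tree with more than about 20 N, and leave everything else on the bench as it is.

Things in the scene. Friction and masses are not known exactly. Their poses are not given: they have to be found in the camera images.
- stand: Jig tree: 120 mm round steel foot (fixed), post, and a revolving head with four arms at 90 degrees; axes stay parallel to the world's. Origin: on the turning axis at bench height. Hub: 20 radius, top at z = 192. Arms end in branches, 6 mm rods, tips 130 from the axis. Three carry templates (fixed, 54 from the axis, 56 wide, from 45 above to 90 below z = 180); one is empty.
- tree (a joint): Angle of the revolving head, rad, counter-clockwise from above; no detents, stays where left (friction 0.15 N m: about 1.5 N near a branch's tip turns it). At 0, and again at 6.283, the empty branch points to -x (the robot's side of the bench); at q it points along (-cos q, -sin q). Stops at -0.8 and 7.1.
- collar (a point): Centre of the outer face of the empty branch's collar (22 diameter, 50 from the axis, z = 180); turns with the head, -x horizontally outward. From it the 6 mm branch runs straight out to 130 from the axis (flat end), rising 0.175 rad if unbent. It is bent at the collar: real slope -0.10 to +0.45 rad (+ up; tip up to 24 mm off); not bent sideways; stiff. Template home: hole 3 outward.
- template: The template to hang: plain aluminium plate, 6 thick (its x), 126 tall (its z): foot 54 wide (its y), 44 tall, flat lower edge; above it a tab 26 wide with one hole, 16 wide, 11 high. 0.08 to 0.16 kg. It stands upright in a slot of the block. Origin: centre of its bottom edge; the hole's centre is 70 above it, 56 below the top edge.
- hole (a point): Centre of the template's hole; axes as the template's (x through the plate, z to its top).
- block: Fixed wooden block 120 x 80 x 48 high with two slots across it at x = -40 and +40 of its own frame, each 9 wide along x, open at both ends in y, with the slot floor at z = 12. Origin: centre of its underside. One slot holds the template, the other a plywood sanding board.
- sander: Rounded plywood sanding board, 64 wide, 117 tall, 6 thick, no hole, standing in the other slot of the block. Origin: centre of its bottom edge; z up. Leave it there.
- mallet: Hammer lying on the bench. Bystander.
- spool: Copper-coloured spool, 48 diameter, 45 tall, standing. Bystander.
- glue: Small jar, 40 diameter, 100 tall, standing. Bystander.
- driver: Screwdriver lying on the bench. Bystander.
- cup: Blue plastic cup, 70 diameter, 80 tall. Bystander.
- bark: Piece of bark about 120 long and 28 thick, lying on the bench. Bystander.

How it is judged (in metres and radians):
On the way, in this order (a step that is already met when the one before it is completed fails the run):
1. the empty branch has been turned to point to the robot's side, within 0.4 rad ((value of joint tree between -0.4 and 0.4 rad or value of joint tree between 5.8832 and 6.6832 rad)), for 0.2 s.
2. the template's hole is threaded on the empty branch, within 60 mm of the collar, with the branch facing the robot's side ((value of joint tree between -0.4 and 0.4 rad or value of joint tree between 5.8832 and 6.6832 rad) and x of hole in the frame of collar between -0.06 and 0.002 m and y of hole in the frame of collar between -0.009 and 0.009 m and z of hole in the frame of collar between -0.013 and 0.035 m), for 0.1 s.
At the end, for the whole second after the job is handed in: The template hangs still and upright (0.25 rad) on the empty branch, carried by the tree, its middle plane within 9 mm of the collar's face, the hole's centre within 7 mm sideways and -9 to +6 mm in height of the collar's centre; the branch points to the robot's side within 0.4 rad ((value of joint tree between -0.4 and 0.4 rad or value of joint tree between 5.8832 and 6.6832 rad) and x of hole in the frame of collar between -0.009 and 0.002 m and y of hole in the frame of collar between -0.007 and 0.007 m and z of hole in the frame of collar between -0.009 and 0.006 m and angle between template's own z axis and vertical below 0.25 rad and contact force between template and stand above 0.3 N and linear speed of template below 0.03 m/s and velocity of joint tree between -0.05 and 0.05 rad/s); the robot touches nothing.
It fails at once if anything presses on the jig tree with more than 22 N (contact force between anything else and stand above 22 N).
It fails at once if the sanding board, hammer, spool, jar, screwdriver, cup or bark is shifted by more than 20 mm (distance of any of sander, mallet, spool, glue, driver, cup, bark from where it was at the start of the episode above 0.02 m).
It also fails if it takes over 72 s, if anything falls off the work surface, if the arm or the gripper's body presses on something with over 40 N, if the wrist force passes 120 N, or if a joint passes its speed limit or range.

ROBOT

A 6-joint arm with a two-finger parallel gripper is mounted at the origin on the work surface. World frame = base frame: x ahead of the robot, y to its left, z up, the work surface at z = 0. Lengths are in mm, angles in degrees, forces in N, time in s.
With the tool pointing down it reaches from about 350 to 850 mm from the base axis. Payload 8.1 kg.
Tool frame: the origin (TCP) lies at the very end of the fingers, on their centre line; the grasp point (between the pads) lies 19 mm behind it (r.grip_point_offset is the distance from the TCP to the grasp point, in mm); z points along the fingers, y is the line along which they close (so a half turn about z gives the same grasp; the last joint's range is limited). The gripper opens to 85 mm and grips with 20 to 120 N. Pads are 22 mm wide; open, the fingers measure 114 mm over their backs; the gripper's body (76 mm by 85 mm) begins 54 mm behind the grasp point. The pads swing forward as they close: fully open they stand 13 mm farther back than shut.
Start: joints at [61.914, 7.471, 85.268, -0, 87.261, -4.893], TCP at [236.28, 551.522, 231.292] pointing down, gripper open.
Joint ranges: [-169.43, 169.43], [-51.17, 129.36], [1.28, 143.12], [-76.62, 256.62], [0, 156.53], [-152.29, 152.29]. Speed limits (degrees/s): [136.94, 136.94, 159.86, 180, 180, 180].

INTERFACE

Orientations are given as [roll, pitch, yaw] about the fixed x, y, z axes, in that order (R = Rz(yaw) Ry(pitch) Rx(roll)).
In Python, from bench import status, eyes, r gives the robot as it stands.
- The arm moves only by the shell command python3 -m handwheel 'ROWS' [FORCE]. ROWS is a JSON object whose one key "series" holds a list that holds one entry, the list of rows, each a list of 7 numbers: the shift along the tool's x, y, z in cm, then the turn, a rotation vector about the tool's x, y, z in rad, then the opening, from 0 (shut) to 1 (fully open). In form: {"series": [[[tx, ty, tz, rx, ry, rz, claw], ...]]}. A call has 1 to 12 rows; each row is the pose to reach, as a shift and turn from the pose commanded when the call began, along the tool's axes at that moment; what a row does not reach only later rows make up. A row lasts 1/8 s, in which the tool goes at most 62.5 mm and 10.7 degrees, less where a joint would pass 70% of its speed; a pose out of reach is approached as far as the arm can. A call with a gripper value outside its range is refused whole. The fingers move at their own pace and stop on an object; FORCE is the grip in N (left out, the last holds). Time passes only in rows, so rows that repeat a pose let the fingers close. It gives the time, the measured TCP pose, the force, the opening and the grip force at its end, in the units of the state.
- status.sense(): the state, without advancing time (a new reading comes with each control period).
- eyes.snapshot(name): name is "side" or "top" or "wrist"; returns a dict with "img" (420x560x3 uint8, red, green, blue), "mtx" (3x3 intrinsics, pixels), "R" (3x3) and "t" (3): a world point X has camera coordinates R X + t. Camera axes: x right, y down, z forward; pixel columns grow to the right and rows downward; lengths in mm; the calibration is good to about 2 mm. A picture is of the moment at which its call begins. There is no depth.
- r.hand_in(): hands the job in; it is judged then, once.
The state is a dict: "time": time; "joint_pos": joint angles; "qd": joint speeds; "joint_efforts": joint torques, N m; "tool_pos": TCP position; "tcp_rot": TCP orientation; "ft_force": force on the tool from outside, world axes, zero at the start; "wrist_torque": the same for the moment, N m; "finger_gap": finger opening in mm; "grip_force": force on a finger pad.
Only numpy, scipy, OpenCV 4.12 (cv2) and the standard library are available. Lean on these libraries where they do the work, as an engineer would, in place of code of your own. Each camera call takes 0.05 s, during which the arm holds its last target. There are 200 camera calls.

## Working session

There is one attempt and no reset: what is moved stays moved. The work goes in short steps, Python scripts to look and compute and a shell command to move; the robot and the scene stay as the last step left them, time stands still between calls to the robot, and variables do not carry over. Pictures are saved under pics/ and viewed, at most 10 in all, crops included, and the job is handed in when it is done.

```bash
ls; mkdir -p pics; python3 - <<'E'
from bench import status, eyes, r
import cv2,numpy as np
for n in ["side","top"]:
    s=eyes.snapshot(n); np.savez(f"pics/{n}0.npz",**s); cv2.imwrite(f"pics/{n}0.png",cv2.resize(s["img"][:,:,::-1],(784,588)))
    print(n,(-s["R"].T@s["t"]).round(0),s["mtx"][0,0],s["R"].round(2).tolist())
print(status.sense())
E
```

```text
pics
side [  -4. -906.  956.] 476.51849292715656 [[0.87, -0.5, -0.01], [-0.32, -0.54, -0.78], [0.38, 0.68, -0.63]]
top [ 314.    8. 1374.] 532.3620267914629 [[-0.01, -1.0, -0.0], [-0.99, 0.01, -0.17], [0.17, -0.0, -0.99]]
{'time': 0.1, 'joint_pos': array([ 6.19153326e+01,  7.51241304e+00,  8.53254188e+01,  4.62854825e-04,
        8.72618977e+01, -4.89392517e+00]), 'qd': array([ 0.08443213,  0.01395967, -0.13961525, -0.01361879,  0.04260089,
       -0.10779126]), 'joint_efforts': array([ 1.13033664e-03, -5.70957220e+01, -5.01938653e+01, -1.35002188e-04,
        8.25713680e-03,  2.98205543e-05]), 'tool_pos': array([236.01719419, 551.06866329, 230.30952184]), 'tcp_rot': array([-1.79900673e+02, -8.96865098e-03,  1.56809227e+02]), 'ft_force': array([0.38432371, 0.4428001 , 0.66723832]), 'wrist_torque': array([ 0.01821296, -0.00409324, -0.04105328]), 'grip_force': 0.0, 'finger_gap': 85.39865149261523}
```

View pics/side0.png

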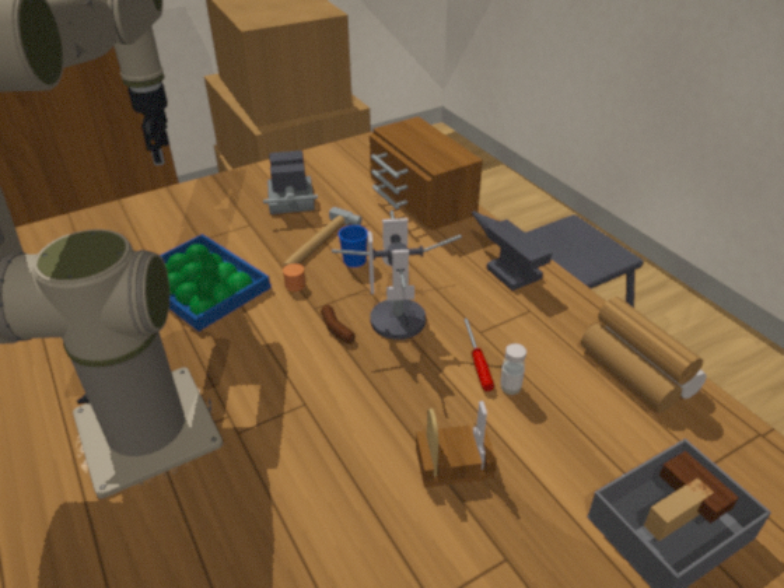

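View pics/top0.png

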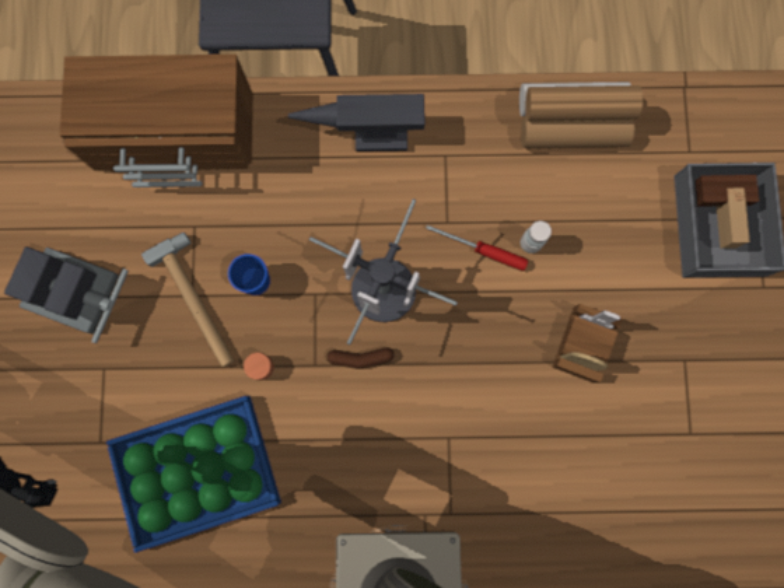

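The side view shows the tree at about (397,290), with the block at (455,450). The template (light) is in the block's far slot and the sander in the near one. In the top view the hub is at (383,270) and the empty branch runs to (412,202), roughly +x. The block is at (590,345), with the template at (600,318). Next I zoom in for pixel readings.

```bash
python3 - <<'E'
import cv2,numpy as np
T=np.load("pics/top0.npz")["img"];S=np.load("pics/side0.npz")["img"]
def crop(I,x,y,w,h):
    c=cv2.resize(I[y:y+h,x:x+w],(396,297),interpolation=cv2.INTER_CUBIC)
    k=396/w
    for u in range((x//10+1)*10,x+w,10):
        cv2.line(c,(int((u-x+.5)*k),0),(int((u-x+.5)*k),4 if u%50 else 12),(255,255,0),1)
    for v in range((y//10+1)*10,y+h,10):
        cv2.line(c,(0,int((v-y+.5)*k)),(4 if v%50 else 12,int((v-y+.5)*k)),(255,255,0),1)
    return c
a=np.hstack([crop(T,205,135,132,99),crop(T,380,205,88,66)])
b=np.hstack([crop(S,226,150,112,84),crop(S,286,270,88,66)])
cv2.imwrite("pics/z1.png",np.vstack([a,b])[:,:,::-1])
E
```

```text
(no output)
```

View pics/z1.png

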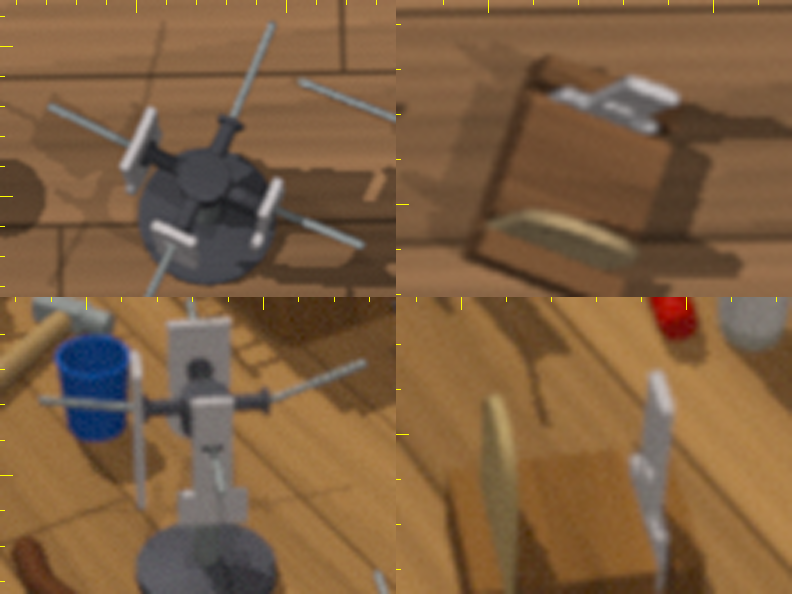

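```bash
cat > h.py <<'E'
import numpy as np
def ray(c,u,v):
    R,t,K=c["R"],c["t"],c["mtx"]; o=-R.T@t
    return o,R.T@np.linalg.inv(K)@np.array([u,v,1.])
def plane(c,u,v,z):
    o,d=ray(c,u,v); return o+d*(z-o[2])/d[2]
def tri(c1,p1,c2,p2):
    o1,d1=ray(c1,*p1);o2,d2=ray(c2,*p2)
    k=np.linalg.lstsq(np.c_[d1,-d2],o2-o1,rcond=None)[0]
    a,b=o1+k[0]*d1,o2+k[1]*d2
    return ((a+b)/2).round(1),np.linalg.norm(a-b).round(1)
E
python3 - <<'E'
from h import *
T=np.load("pics/top0.npz");S=np.load("pics/side0.npz")
P=lambda n,x:print(n,*[np.round(i,1) for i in x]) 
print("hub",plane(T,272.5,192.8,192).round(1),"foot",plane(T,273.2,206.5,6).round(1))
for n,u,v in[("L",221.2,169.8),("R",324.8,216.2),("B",250,243.6),("E",294.8,143.2)]: print(n,plane(T,u,v,194).round(1))
print("Etri",tri(T,(294.8,143.2),S,(328.2,168.2)),"Ltri",tri(T,(221.2,169.8),S,(237.4,178.9)))
print("tab",plane(T,431.9,221.8,138).round(1),plane(T,442.6,226.3,138).round(1))
print("foot",plane(T,380+159/4.5-.5,205+97/4.5-.5,56).round(1),plane(T,380+259/4.5-.5,205+129/4.5-.5,56).round(1))
print("tabS",plane(S,343.1,286.2,138).round(1),plane(S,338.6,305.7,56).round(1))
# block top corners, z=48
for x,y in[(547,57),(487,235),(640,285),(700,140)]:
    print("blk",plane(T,380+(x-396)/4.5-.5,205+y/4.5-.5,48).round(1))
for n,u,v,z in[("spool",257,366,45),("glue",540,235,100),("barkR",392,355,20),("barkL",330,357,20),("cup",248,273,80),("drvTip",427,227,8),("drv",527,265,15)]: print(n,plane(T,u/1.4,v/1.4,z).round(0))
E
```

```text
hub [547.2  21.1 192. ] foot [547.4  21.8   6. ]
L [601.9 137.2 194. ]
R [491.6 -95.4 194. ]
B [432.5  72.6 194. ]
E [662.  -31.5 194. ]
Etri (array([658.2, -31.2, 207.8]), np.float64(0.6)) Ltri (array([546.7, 162.5, 122.6]), np.float64(146.1))
tab [ 483.1 -350.8  138. ] [ 472.1 -375.2  138. ]
foot [ 484.2 -331.4   56. ] [ 465.5 -385.7   56. ]
tabS [ 479.6 -352.   138. ] [ 482.4 -340.6   56. ]
blk [ 507.8 -330.3   48. ]
blk [ 409.  -291.5   48. ]
blk [ 380.3 -374.2   48. ]
blk [ 459.9 -412.7   48. ]
spool [405. 246.  45.]
glue [ 624. -257.  100.]
barkR [423.   6.  20.]
barkL [421. 119.  20.]
cup [567. 259.  80.]
drvTip [665. -64.   8.]
drv [ 587. -248.   15.]
```

The tree axis is at about (547,21) and the empty branch points along -25°, so q ≈ 155°. The tip is at z ≈ 208, bent up. I'll push clockwise with closed fingers.

```bash
cat >> h.py <<'E'
from scipy.spatial.transform import Rotation as Ro
def rows(pos,rpy,tgts):
    "tgts: (x,y,z,rpy) world -> tool rows cm/rad from pose pos,rpy"
    A=Ro.from_euler('xyz',rpy,degrees=True)
    for x,y,z,e in tgts:
        d=A.inv().apply(np.array([x,y,z])-pos)/10
        w=(A.inv()*Ro.from_euler('xyz',e,degrees=True)).as_rotvec()
        print((x,y,z),d.round(2).tolist(),w.round(3).tolist())
E
python3 - <<'E'
from h import *
rows([236.28,551.52,231.3],[180,0,156.81],[(236,551,300,[180,0,90]),(655,31,300,[180,0,90])])
E
```

```text
(236, 551, 300) [0.01, -0.06, -6.87] [0.0, -0.0, 1.166]
(655, 31, 300) [-58.99, -31.36, -6.87] [0.0, -0.0, 1.166]
```

```bash
python3 -m handwheel '{"series":[[[0,0,-6.9,0,0,0.2,0],[-59,-31.4,-6.9,0,0,1.166,0],[-59,-31.4,-6.9,0,0,1.166,0],[-59,-31.4,-6.9,0,0,1.166,0],[-59,-31.4,-6.9,0,0,1.166,0],[-59,-31.4,-6.9,0,0,1.166,0],[-59,-31.4,-6.9,0,0,1.166,0],[-59,-31.4,-6.9,0,0,1.166,0],[-59,-31.4,-6.9,0,0,1.166,0],[-59,-31.4,-6.9,0,0,1.166,0],[-59,-31.4,-6.9,0,0,1.166,0],[-59,-31.4,-6.9,0,0,1.166,0]]]}' 30
```

```text
time: 1.6
tool_pos: [655.9, 27.9, 299.3]
tcp_rot: [-179.9, 0.0, 89.9]
ft_force: [-0.2, 0.8, 0.4]
finger_gap: 0.2
grip_force: 0.0
```

```bash
python3 - <<'E'
import numpy as np
def tab(a0,l,base=None):
    b=(655,31) if base is None else base
    for a in l:
        t=np.radians(a);print(a,"tx %.2f ty %.2f"%((21+108*np.sin(t)-b[1])/10,(547+108*np.cos(t)-b[0])/10))
tab(0,[0,-4,-7,-10,-13,-16,-19,-22])
for s in range(-22,-170,-50):
    t=np.radians(s);print("from",s);tab(0,range(s-5,s-51,-5),(547+108*np.cos(t),21+108*np.sin(t)))
E
```

```text
0 tx -1.00 ty 0.00
-4 tx -1.75 ty -0.03
-7 tx -2.32 ty -0.08
-10 tx -2.88 ty -0.16
-13 tx -3.43 ty -0.28
-16 tx -3.98 ty -0.42
-19 tx -4.52 ty -0.59
-22 tx -5.05 ty -0.79
from -22
-27 tx -0.86 ty -0.39
-32 tx -1.68 ty -0.85
-37 tx -2.45 ty -1.39
-42 tx -3.18 ty -1.99
-47 tx -3.85 ty -2.65
-52 tx -4.46 ty -3.36
-57 tx -5.01 ty -4.13
-62 tx -5.49 ty -4.94
-67 tx -5.90 ty -5.79
-72 tx -6.23 ty -6.68
from -72
-77 tx -0.25 ty -0.91
-82 tx -0.42 ty -1.83
-87 tx -0.51 ty -2.77
-92 tx -0.52 ty -3.71
-97 tx -0.45 ty -4.65
-102 tx -0.29 ty -5.58
-107 tx -0.06 ty -6.49
-112 tx 0.26 ty -7.38
-117 tx 0.65 ty -8.24
-122 tx 1.11 ty -9.06
from -122
-127 tx 0.53 ty -0.78
-132 tx 1.13 ty -1.50
-137 tx 1.79 ty -2.18
-142 tx 2.51 ty -2.79
-147 tx 3.28 ty -3.33
-152 tx 4.09 ty -3.81
-157 tx 4.94 ty -4.22
-162 tx 5.82 ty -4.55
-167 tx 6.73 ty -4.80
-172 tx 7.66 ty -4.97
```

```bash
python3 -m handwheel '{"series":[[[0,0,5,0,0,0,0],[0,0,10,0,0,0,0],[0,0,13.5,0,0,0,0],[0,0,13.5,0,0,0,0],[-1,0,13.5,0,0,0,0],[-1.7,0,13.5,0,0,0,0],[-2.3,0,13.5,0,0,0,0],[-2.9,-0.2,13.5,0,0,0,0],[-3.4,-0.3,13.5,0,0,0,0],[-4,-0.4,13.5,0,0,0,0],[-4.5,-0.6,13.5,0,0,0,0],[-5,-0.8,13.5,0,0,0,0]]]}'
```

```text
time: 3.1
tool_pos: [646.8, -19.5, 165.4]
tcp_rot: [-180.0, -0.0, 90.0]
ft_force: [0.1, 2.5, 1.5]
finger_gap: -0.3
grip_force: 0.0
```

```bash
python3 -m handwheel '{"series":[[[-0.9,-0.4,0,0,0,0,0],[-1.7,-0.85,0,0,0,0,0],[-2.45,-1.4,0,0,0,0,0],[-3.2,-2,0,0,0,0,0],[-3.85,-2.65,0,0,0,0,0],[-4.5,-3.4,0,0,0,0,0],[-5,-4.1,0,0,0,0,0],[-5.5,-4.9,0,0,0,0,0],[-5.9,-5.8,0,0,0,0,0],[-6.2,-6.7,0,0,0,0,0]]]}'
python3 -m handwheel '{"series":[[[-0.25,-0.9,0,0,0,0,0],[-0.4,-1.8,0,0,0,0,0],[-0.5,-2.8,0,0,0,0,0],[-0.5,-3.7,0,0,0,0,0],[-0.45,-4.65,0,0,0,0,0],[-0.3,-5.6,0,0,0,0,0],[-0.05,-6.5,0,0,0,0,0],[0.25,-7.4,0,0,0,0,0],[0.65,-8.2,0,0,0,0,0],[1.1,-9.05,0,0,0,0,0]]]}'
python3 - <<'E'
from bench import eyes
import numpy as np,cv2
s=eyes.snapshot("top");np.savez("pics/t1.npz",**s)
cv2.imwrite("pics/t1.png",cv2.resize(s["img"][120:270,190:390,::-1],(640,480)))
E
```

```text
time: 4.35
tool_pos: [579.6, -81.4, 165.6]
tcp_rot: [180.0, -0.0, 90.0]
ft_force: [0.8, 5.1, 4.5]
finger_gap: 0.2
grip_force: 2.8
time: 5.6
tool_pos: [491.7, -70.1, 167.8]
tcp_rot: [179.6, 0.0, 90.0]
ft_force: [8.0, 6.8, 10.0]
finger_gap: 0.0
grip_force: 6.3
```

View pics/t1.png

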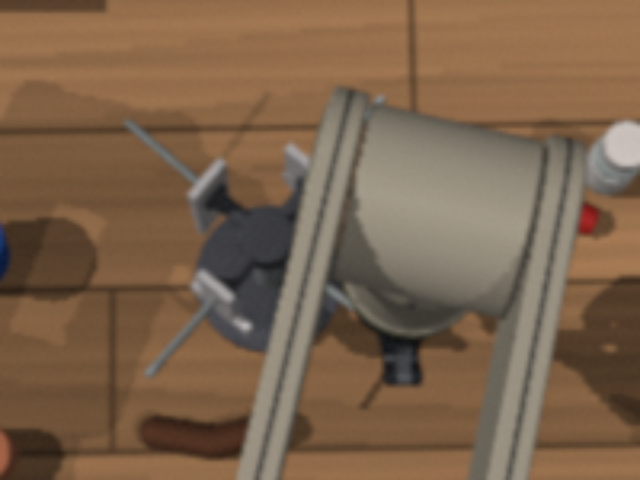

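The view shows the tree turned so the empty branch (under the arm, near (340,295)) points to about -129°, with neighbouring tips at (128,122) and (150,375). The tool is also being pushed up and inward, so the rod is probably touching the gripper linkage. I'll lift and back off a little.

```bash
python3 -m handwheel '{"series":[[[0,0,-0.5,0,0,0,0],[-0.1,0.2,-1,0,0,0,0],[-0.3,0.5,-1.6,0,0,0,0],[-0.3,0.5,-1.6,0,0,0,0],[-0.3,0.5,-1.6,0,0,0,0]]]}'
```

```text
time: 6.28
tool_pos: [494.3, -73.6, 181.0]
tcp_rot: [-180.0, -0.0, 90.0]
ft_force: [-1.0, 0.4, 0.1]
finger_gap: 0.0
grip_force: 0.0
```

```bash
python3 - <<'E'
import numpy as np
for a in range(-124,-175,-4):
    t=np.radians(a);print(a,"tx %.2f ty %.2f"%((21+108*np.sin(t)+73.6)/10,(547+108*np.cos(t)-494.3)/10))
E
```

```text
-124 tx 0.51 ty -0.77
-128 tx 0.95 ty -1.38
-132 tx 1.43 ty -1.96
-136 tx 1.96 ty -2.50
-140 tx 2.52 ty -3.00
-144 tx 3.11 ty -3.47
-148 tx 3.74 ty -3.89
-152 tx 4.39 ty -4.27
-156 tx 5.07 ty -4.60
-160 tx 5.77 ty -4.88
-164 tx 6.48 ty -5.11
-168 tx 7.21 ty -5.29
-172 tx 7.96 ty -5.42
```

```bash
python3 -m handwheel '{"series":[[[0.2,-0.35,0,0,0,0,0],[0.5,-0.75,0,0,0,0,0],[0.95,-1.4,0,0,0,0,0],[1.45,-1.95,0,0,0,0,0],[1.95,-2.5,0,0,0,0,0],[2.5,-3,0,0,0,0,0]]]}'
```

```text
time: 7.02
tool_pos: [464.1, -48.1, 181.4]
tcp_rot: [180.0, 0.0, 90.0]
ft_force: [1.6, -0.5, -0.9]
finger_gap: -0.3
grip_force: 0.7
```

```bash
python3 -m handwheel '{"series":[[[0.6,-0.45,0,0,0,0,0],[1.2,-0.9,0,0,0,0,0],[1.9,-1.25,0,0,0,0,0],[2.55,-1.6,0,0,0,0,0],[3.25,-1.9,0,0,0,0,0],[3.95,-2.1,0,0,0,0,0],[4.7,-2.3,0,0,0,0,0],[5.4,-2.4,0,0,0,0,0],[5.4,-2.4,0,0,0,0,0],[5.4,-2.4,0,0,0,0,0]]]}'
python3 -m handwheel '{"series":[[[-3,-0.3,0,0,0,0,0],[-8,-0.3,0,0,0,0,0],[-8,-0.3,-8,0,0,0,0],[-20,-0.3,-12,0,0,0,0.5],[-33,2,-12,0,0,0,0.5],[-33,2,-12,0,0,0,0.5],[-33,2,-12,0,0,0,0.5],[-33,2,-12,0,0,0,0.5],[-33,2,-12,0,0,0,0.5]]]}'
python3 - <<'E'
from bench import eyes
import numpy as np,cv2
im=[]
def up(I,x,y,w,h): return cv2.resize(I[y:y+h,x:x+w],(396,297),interpolation=cv2.INTER_CUBIC)
s={}
for n in("top","side","wrist"):
    s[n]=eyes.snapshot(n);np.savez(f"pics/{n}2.npz",**s[n])
W=s["wrist"]; print((-W["R"].T@W["t"]).round(0))
im=np.vstack([np.hstack([up(s["top"]["img"],205,135,132,99),cv2.resize(W["img"],(396,297))]),np.hstack([up(s["side"]["img"],226,150,112,84),up(s["side"]["img"],280,260,120,90)])])
cv2.imwrite("pics/z2.png",im[:,:,::-1])
E
```

```text
time: 8.28
tool_pos: [440.3, 5.7, 181.2]
tcp_rot: [-180.0, -0.0, 90.0]
ft_force: [0.1, 0.9, 0.7]
finger_gap: 0.2
grip_force: 0.0
time: 9.4
tool_pos: [460.1, -324.8, 300.7]
tcp_rot: [-180.0, -0.1, 89.9]
ft_force: [0.9, -0.5, -0.4]
finger_gap: 42.7
grip_force: 0.0
[ 460. -241.  443.]
```

View pics/z2.png

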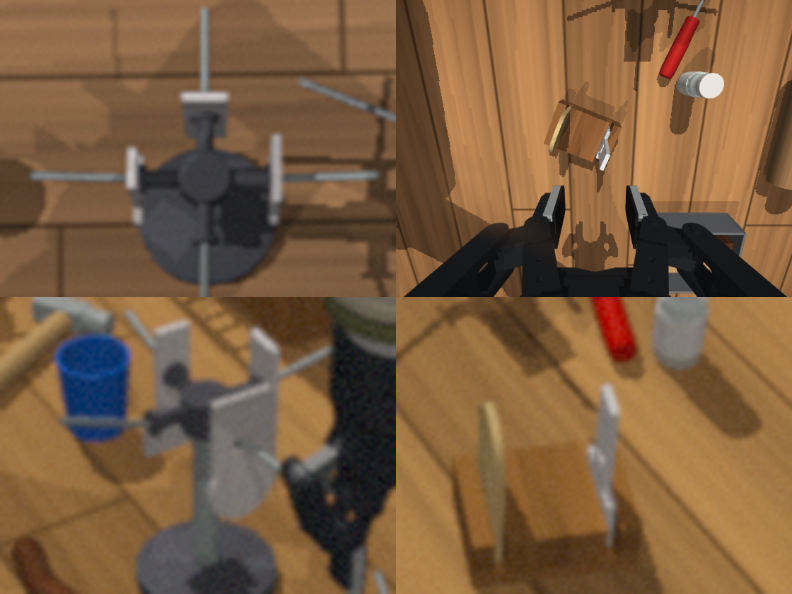

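The branch now points to -x: it runs straight down the top crop at column ~204, with its side tip at (63,420). The template still stands in its slot. Next I zoom in on the template from the wrist camera and on the branch from the top and side.

```bash
python3 - <<'E'
import numpy as np,cv2
g=lambda n:np.load(f"pics/{n}2.npz")["img"]
def up(I,x,y,w,h,k):
    c=cv2.resize(I[y:y+h,x:x+w],(w*k,h*k),interpolation=cv2.INTER_CUBIC)
    for u in range((x//10+1)*10,x+w,10): cv2.line(c,(int((u-x+.5)*k),0),(int((u-x+.5)*k),6),(255,255,0),1)
    for v in range((y//10+1)*10,y+h,10): cv2.line(c,(0,int((v-y+.5)*k)),(6,int((v-y+.5)*k)),(255,255,0),1)
    return c
a=up(g("wrist"),210,140,100,100,5)
b=np.vstack([up(g("top"),240,190,50,60,5),up(g("side"),236,160,50,40,5)[:,:250]])
b=np.vstack([b,np.zeros((500-b.shape[0],250,3),np.uint8)]) if b.shape[0]<500 else b[:500]
cv2.imwrite("pics/z3.png",np.hstack([a,b])[:,:,::-1])
E
```

```text
(no output)
```

View pics/z3.png

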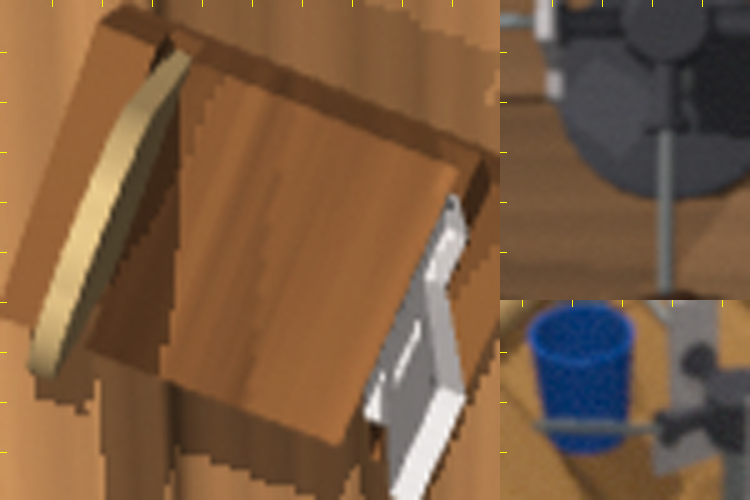

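```bash
python3 - <<'E'
from h import *
W=np.load("pics/wrist2.npz");T=np.load("pics/top2.npz");S=np.load("pics/side2.npz")
w=lambda x,y,z:plane(W,210+x/5-.5,140+y/5-.5,z)[:2].round(1)
print("tab",w(438,388,138),w(465,398,138),w(420,498,138),w(390,490,138))
print("shoulder",w(465,232,56),w(437,225,56),w(430,280,56),w(367,410,56),w(380,370,56))
print("blk top corners inner face",w(480,150,48),w(105,15,48),w(345,445,48),w(5,315,48))
# branch: side ray with plane y=21
def py(u,v,y):
    o,d=ray(S,u,v);return (o+d*(y-o[1])/d[1]).round(1)
s=lambda x,y:(236+(x-500)/5-.5,160+(y-300)/5-.5)
for p in[(535,425),(655,429),(575,426.5)]: print("side",py(*s(*p),21))
t=lambda x,y:(240+(x-500)/5-.5,190+y/5-.5)
print("top tip",plane(T,*t(665,290),205).round(1),"tri",tri(T,t(665,290),S,s(535,425)),"base",plane(T,*t(665,130),180).round(1),"hub",plane(T,*t(663,22),192).round(1))
E
```

```text
tab [ 476.1 -349.3] [ 481.5 -351.4] [ 472.8 -373.3] [ 466.6 -371.5]
shoulder [ 486.3 -337.4] [ 479.3 -335.7] [ 477.8 -349.8] [ 462.2 -384.4] [ 465.5 -373.5]
blk top corners inner face [ 490.1 -318.5] [ 398.6 -285.8] [ 456.5 -397.2] [ 369.3 -361.6]
side [419.9  21.  210. ]
side [491.7  21.  179.9]
side [443.3  21.  200.1]
top tip [422.1  22.5 205. ] tri (array([421.3,  22.7, 208.5]), np.float64(1.1)) base [497.1  21.9 180. ] hub [544.7  22.1 192. ]
```

```bash
python3 -m handwheel '{"series":[[[-3.7,1.55,6,0,0,0.2,0.5],[-3.7,1.55,12,0,0,0.387,0.5],[-3.7,1.55,15,0,0,0.387,0.5],[-3.7,1.55,17.5,0,0,0.387,0.5],[-3.7,1.55,19.3,0,0,0.387,0.5],[-3.7,1.55,19.3,0,0,0.387,0.5],[-3.7,1.55,19.3,0,0,0.387,0.5]]]}' 40
python3 -m handwheel '{"series":[[[0,0,0,0,0,0,0.3],[0,0,0,0,0,0,0.15],[0,0,0,0,0,0,0],[0,0,0,0,0,0,0],[0,0,0,0,0,0,0],[0,0,0,0,0,0,0]]]}'
python3 -m handwheel '{"series":[[[0,0,-2,0,0,0,0],[0,0,-5,0,0,0,0],[0,0,-9,0,0,0,0],[0,0,-14,0,0,0,0],[0,0,-19,0,0,-0.387,0],[0,0,-19,0,0,-0.387,0],[0,0,-19,0,0,-0.387,0]]]}'
python3 - <<'E'
from bench import eyes
import numpy as np,cv2
s={}
for n in("top","side","wrist"):
    s[n]=eyes.snapshot(n);np.savez(f"pics/{n}3.npz",**s[n])
up=lambda I,x,y,w,h:cv2.resize(I[y:y+h,x:x+w],(396,297),interpolation=cv2.INTER_CUBIC)
im=np.vstack([np.hstack([up(s["wrist"]["img"],160,150,240,180),up(s["side"]["img"],280,170,160,120)]),np.hstack([up(s["side"]["img"],280,260,120,90),up(s["top"]["img"],340,150,160,120)])])
cv2.imwrite("pics/z4.png",im[:,:,::-1])
E
```

```text
time: 10.42
tool_pos: [476.8, -361.7, 109.9]
tcp_rot: [179.9, 0.0, 67.9]
ft_force: [0.1, 0.6, 1.3]
finger_gap: 42.5
grip_force: 0.0
time: 11.18
tool_pos: [476.3, -361.9, 109.1]
tcp_rot: [179.9, 0.0, 67.8]
ft_force: [-1.0, 0.5, 6.0]
finger_gap: 5.5
grip_force: 40.7
time: 12.05
tool_pos: [476.1, -361.6, 299.8]
tcp_rot: [179.9, 0.1, 90.0]
ft_force: [0.3, -0.2, -1.9]
finger_gap: 5.0
grip_force: 39.7
```

View pics/z4.png

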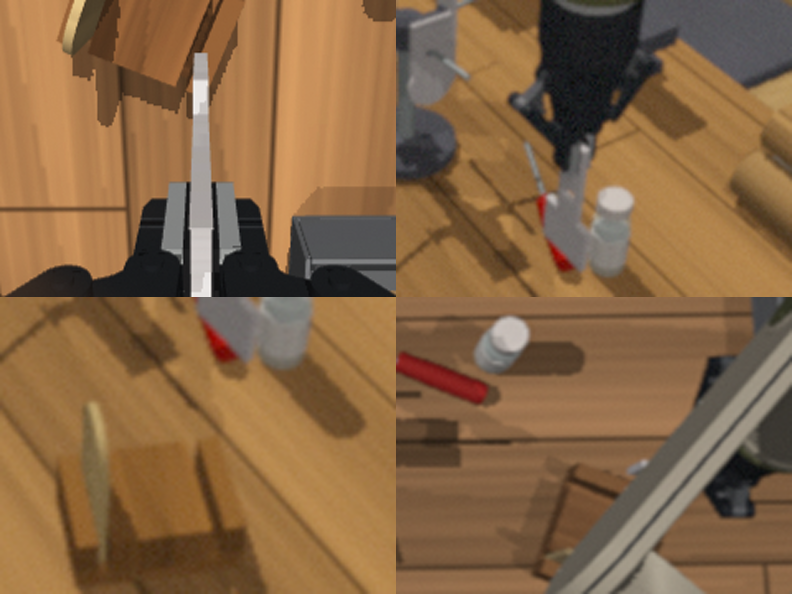

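Template grasped, gap 5 mm, and the sander is undisturbed (lower-left panel). Next I move to a pre-threading pose outside the branch tip, tilted 0.3 rad.

```bash
python3 -m handwheel '{"series":[[[5,-5,0,0,0,0,0],[10,-8.6,0,0,0,0,0],[15,-8.6,0,0,0,0,0],[20,-8.6,0,0,0,0,0],[25,-8.6,0,0.1,0,0,0],[30,-8.6,0,0.2,0,0,0],[34,-8.6,2,0.3,0,0,0],[37,-8.6,4,0.3,0,0,0],[38.4,-8.6,5,0.3,0,0,0],[38.4,-8.6,5,0.3,0,0,0],[38.4,-8.6,5,0.3,0,0,0]]]}'
python3 - <<'E'
from bench import eyes,status
import numpy as np,cv2
from h import *
s={}
for n in("side","wrist"):
    s[n]=eyes.snapshot(n);np.savez(f"pics/{n}4.npz",**s[n])
S=s["side"]
def up(I,x,y,w,h,k):
    c=cv2.resize(I[y:y+h,x:x+w],(w*k,h*k),interpolation=cv2.INTER_CUBIC)
    for u in range((x//10+1)*10,x+w,10): cv2.line(c,(int((u-x+.5)*k),0),(int((u-x+.5)*k),6),(255,255,0),1)
    for v in range((y//10+1)*10,y+h,10): cv2.line(c,(0,int((v-y+.5)*k)),(6,int((v-y+.5)*k)),(255,255,0),1)
    return c
cv2.imwrite("pics/z5.png",np.hstack([up(S["img"],200,145,100,100,5),cv2.resize(s["wrist"]["img"][100:400,180:360],(300,500))])[:,:,::-1])
st=status.sense();print(st["tool_pos"].round(1),st["tcp_rot"].round(1),st["ft_force"].round(1),st["time"])
E
```

```text
time: 13.58
tool_pos: [390.3, 21.6, 249.2]
tcp_rot: [-162.9, 0.0, 89.9]
ft_force: [0.5, -0.0, -0.5]
finger_gap: 5.6
grip_force: 40.0
[390.4  21.5 249.3] [-162.9    0.    89.9] [ 1.3 -0.1 -0.4] 13.675
```

View pics/z5.png

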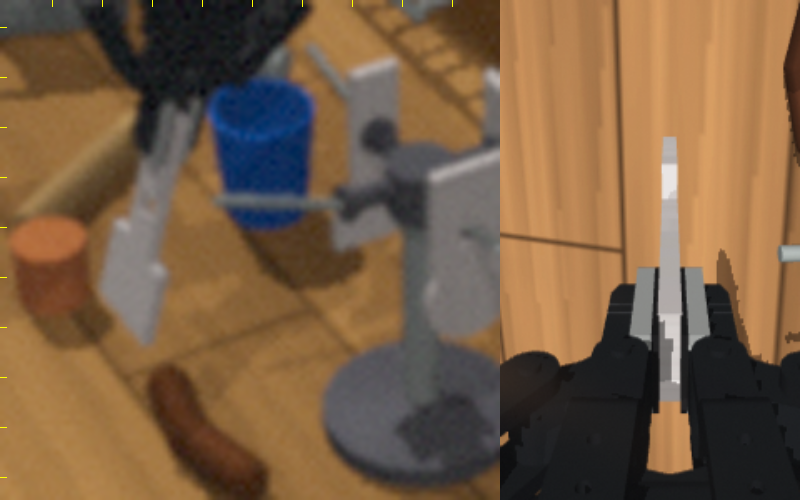

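The side view shows the template leaning inward, with the hole near (153,198). The branch runs from (215,200) to (340,203). I check its predicted points against the picture.

```bash
python3 - <<'E'
from h import *
S=np.load("pics/side4.npz")
tcp=np.array([390.4,21.5,249.3]);A=Ro.from_euler('xyz',[-162.9,0,89.9],degrees=True)
# plate local: x->tool y, y->tool x, up -> -tool z ; hole 27 beyond TCP along tool z
def pt(n,off,y,zl):
    X=tcp+A.apply([y,off,27-(zl-70)]);c=S["R"]@X+S["t"];p=S["mtx"]@c;p=p[:2]/p[2]
    print(n,((p-[200,145]+.5)*5).round(0),X.round(1))
pt("hole",-3,0,70)
for y in(-27,27): pt(f"bot{y}",-3,y,0);pt(f"sh{y}",-3,y,44)
C=np.array([497,22,180.])
for th in(.35,.37,.39,.41):
    X=C+80*np.array([-np.cos(th),0,np.sin(th)]);p=S["mtx"]@(S["R"]@X+S["t"]);print(th,((p[:2]/p[2]-[200,145]+.5)*5).round(0))
p=S["mtx"]@(S["R"]@C+S["t"]);print(((p[:2]/p[2]-[200,145]+.5)*5).round(0))
H=tcp+A.apply([0,0,27]);print(H)
rows(tcp,[-162.9,0,89.9],[tuple((C+s*np.array([-np.cos(.37),0,np.sin(.37)])+tcp-H).round(2))+([-162.9,0,89.9],) for s in(100,85,70,50,30,15,6)])
E
```

```text
hole [144. 201.] [379.6  21.5 224.4]
bot-27 [140. 342.] [359.   -5.4 157.5]
sh-27 [157. 271.] [371.9  -5.5 199.5]
bot27 [ 97. 287.] [359.1  48.6 157.5]
sh27 [112. 217.] [372.   48.5 199.5]
0.35 [218. 202.]
0.37 [218. 199.]
0.39 [219. 197.]
0.41 [220. 194.]
[343. 200.]
[382.46092331  21.51385632 223.4935886 ]
(np.float64(411.71), np.float64(21.99), np.float64(241.97)) [0.05, 2.25, 0.07] [0.0, 0.0, 0.0]
(np.float64(425.69), np.float64(21.99), np.float64(236.54)) [0.06, 3.75, 0.18] [0.0, 0.0, 0.0]
(np.float64(439.68), np.float64(21.99), np.float64(231.12)) [0.06, 5.24, 0.29] [0.0, 0.0, 0.0]
(np.float64(458.32), np.float64(21.99), np.float64(223.89)) [0.06, 7.24, 0.43] [0.0, 0.0, 0.0]
(np.float64(476.97), np.float64(21.99), np.float64(216.65)) [0.06, 9.23, 0.58] [0.0, 0.0, 0.0]
(np.float64(490.95), np.float64(21.99), np.float64(211.23)) [0.07, 10.73, 0.68] [0.0, 0.0, 0.0]
(np.float64(499.35), np.float64(21.99), np.float64(207.98)) [0.07, 11.63, 0.75] [0.0, 0.0, 0.0]
```

```bash
python3 - <<'E'
from h import *
S=np.load("pics/wrist4.npz")
tcp=np.array([390.4,21.5,249.3]);A=Ro.from_euler('xyz',[-162.9,0,89.9],degrees=True)
for dy in(0,-3):
  for n,y,zl,obs in(("bot27",27,0,137),("sh27",27,44,162),("sh13",13,44,198),("top13",13,126,315),("top-13",-13,126,400)):
    X=tcp+A.apply([y+dy,0,27-(zl-70)]);p=S["mtx"]@(S["R"]@X+S["t"]);p=p[:2]/p[2]
    print(dy,n,((p-[180,100]+.5)*1.667+[500,0]).round(0),"obs",obs)
E
```

```text
0 bot27 [670. 134.] obs 137
0 sh27 [670. 161.] obs 162
0 sh13 [670. 196.] obs 198
0 top13 [670. 310.] obs 315
0 top-13 [670. 398.] obs 400
-3 bot27 [670. 141.] obs 137
-3 sh27 [670. 168.] obs 162
-3 sh13 [670. 203.] obs 198
-3 top13 [670. 321.] obs 315
-3 top-13 [670. 408.] obs 400
```

```bash
python3 -m handwheel '{"series":[[[0.15,1,0.03,0,0,0,0],[0.15,2.25,0.07,0,0,0,0],[0.15,3.2,0.13,0,0,0,0],[0.15,3.75,0.18,0,0,0,0],[0.15,4.2,0.22,0,0,0,0],[0.15,4.7,0.25,0,0,0,0],[0.15,5.2,0.29,0,0,0,0],[0.15,5.2,0.29,0,0,0,0]]]}'
```

```text
time: 14.68
tool_pos: [438.9, 24.0, 230.0]
tcp_rot: [-162.8, 0.0, 90.0]
ft_force: [0.1, -0.4, -1.4]
finger_gap: 5.2
grip_force: 40.0
```

```bash
python3 -m handwheel '{"series":[[[0,0.5,0.04,0,0,0,0],[0,1,0.08,0,0,0,0],[0,1.5,0.11,0,0,0,0],[0,2,0.15,0,0,0,0],[0,2,0.15,0,0,0,0]]]}'
python3 - <<'E'
from bench import eyes
import numpy as np,cv2
s=eyes.snapshot("side");w=eyes.snapshot("wrist")
np.savez("pics/side5.npz",**s)
cv2.imwrite("pics/z6.png",np.hstack([cv2.resize(s["img"][145:245,200:300],(500,500),interpolation=cv2.INTER_CUBIC),cv2.resize(w["img"][100:400,180:360],(300,500))])[:,:,::-1])
E
```

```text
time: 15.3
tool_pos: [457.6, 24.0, 222.5]
tcp_rot: [-162.8, -0.0, 90.0]
ft_force: [-0.2, 0.1, -0.8]
finger_gap: 5.5
grip_force: 40.0
```

View pics/z6.png

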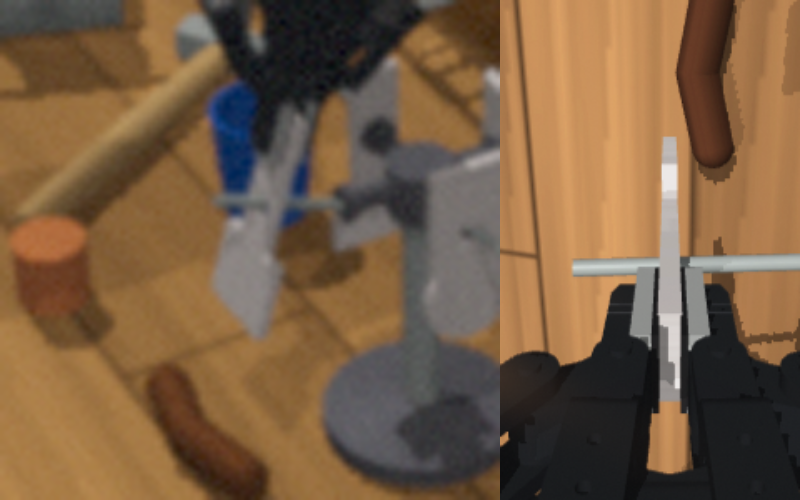

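The rod passes through the hole: the wrist view shows it on both sides of the plate at row ~265. I continue down the slope.

```bash
python3 -m handwheel '{"series":[[[0,0.7,0.05,0,0,0,0],[0,1.4,0.1,0,0,0,0],[0,2.1,0.15,0,0,0,0],[0,2.7,0.2,0,0,0,0],[0,3.3,0.24,0,0,0,0],[0,3.8,0.28,0,0,0,0],[0,3.8,0.28,0,0,0,0]]]}'
python3 - <<'E'
from h import *
from bench import status
s=status.sense();p,e=s["tool_pos"],s["tcp_rot"];print(p,e,s["ft_force"])
A=Ro.from_euler('xyz',e,degrees=True);H=p+A.apply([0,0,27]);print("hole",H)
u=np.array([-np.cos(.37),0,np.sin(.37)])
for ph,ds in((.2,2),(.1,4),(.05,6),(.05,8),(.05,10),(.05,12),(.05,14)):
    B=Ro.from_euler('xyz',[-180+np.degrees(ph),0,90],degrees=True)
    rows(p,e,[tuple((H-ds*u-B.apply([0,0,27])).round(1))+([-180+np.degrees(ph),0,90],)])
E
```

```text
time: 16.27
tool_pos: [493.0, 24.0, 208.7]
tcp_rot: [-162.8, 0.0, 90.0]
ft_force: [0.3, -0.1, -0.0]
finger_gap: 5.3
grip_force: 40.0
[493.03673855  24.03795397 208.65922522] [-1.62788964e+02  2.79748750e-04  8.99981672e+01] [ 0.27280041 -0.13828157 -0.01983328]
hole [485.04765348  24.03808361 182.86824773]
(np.float64(492.3), np.float64(24.0), np.float64(208.6)) [-0.0, -0.07, 0.03] [-0.1, -0.0, -0.0]
(np.float64(491.5), np.float64(24.0), np.float64(208.3)) [-0.0, -0.14, 0.08] [-0.2, -0.0, -0.0]
(np.float64(492.0), np.float64(24.0), np.float64(207.7)) [-0.0, -0.07, 0.12] [-0.25, -0.0, -0.0]
(np.float64(493.9), np.float64(24.0), np.float64(206.9)) [-0.0, 0.13, 0.14] [-0.25, -0.0, -0.0]
(np.float64(495.7), np.float64(24.0), np.float64(206.2)) [-0.0, 0.33, 0.16] [-0.25, -0.0, -0.0]
(np.float64(497.6), np.float64(24.0), np.float64(205.5)) [-0.0, 0.53, 0.17] [-0.25, -0.0, -0.0]
(np.float64(499.4), np.float64(24.0), np.float64(204.8)) [-0.0, 0.72, 0.18] [-0.25, -0.0, -0.0]
```

```bash
python3 -m handwheel '{"series":[[[0,-0.07,0.03,-0.1,0,0,0],[0,-0.14,0.08,-0.2,0,0,0],[0,-0.07,0.12,-0.25,0,0,0],[0,0.13,0.14,-0.25,0,0,0],[0,0.13,0.14,-0.25,0,0,0]]]}'
```

```text
time: 16.9
tool_pos: [492.6, 24.1, 207.2]
tcp_rot: [-176.9, -0.0, 90.0]
ft_force: [-6.2, 0.8, 2.5]
finger_gap: 5.3
grip_force: 40.5
```

```bash
python3 -m handwheel '{"series":[[[0,-0.12,0,0,0,0,0],[0,-0.12,0,0,0,0,0],[0,-0.12,0,0,0,0,0.1],[0,-0.12,0,0,0,0,0.2],[0,-0.12,0,0,0,0,0.25],[0,-0.12,0,0,0,0,0.25],[0,-0.12,0,0,0,0,0.25]]]}'
python3 -m handwheel '{"series":[[[0,0,-1,0,0,0,0.25],[0,0,-3,0,0,0,0.25],[0,0,-7,0,0,0,0.25],[0,0,-12,0,0,0,0.25],[-10,0,-12,0,0,0,0.25],[-20,0,-12,0,0,0,0.25],[-25,0,-12,0,0,0,0.25],[-25,0,-12,0,0,0,0.25]]]}'
python3 - <<'E'
from bench import eyes
import numpy as np,cv2
up=lambda I,x,y,w,h,k:cv2.resize(I[y:y+h,x:x+w],(w*k,h*k),interpolation=cv2.INTER_CUBIC)
s=eyes.snapshot("side");w=eyes.snapshot("top")
np.savez("pics/side6.npz",**s);np.savez("pics/top6.npz",**w)
cv2.imwrite("pics/z7.png",np.hstack([up(s["img"],225,145,50,75,8),up(w["img"],245,180,50,75,8)])[:,:,::-1])
E
```

```text
time: 17.77
tool_pos: [492.6, 24.0, 207.3]
tcp_rot: [-177.1, 0.0, 90.0]
ft_force: [0.1, 0.5, 0.1]
finger_gap: 21.4
grip_force: 0.0
time: 18.77
tool_pos: [498.6, -228.0, 329.3]
tcp_rot: [-177.3, 0.1, 90.0]
ft_force: [1.1, 0.8, 0.3]
finger_gap: 21.4
grip_force: 0.0
```

View pics/z7.png

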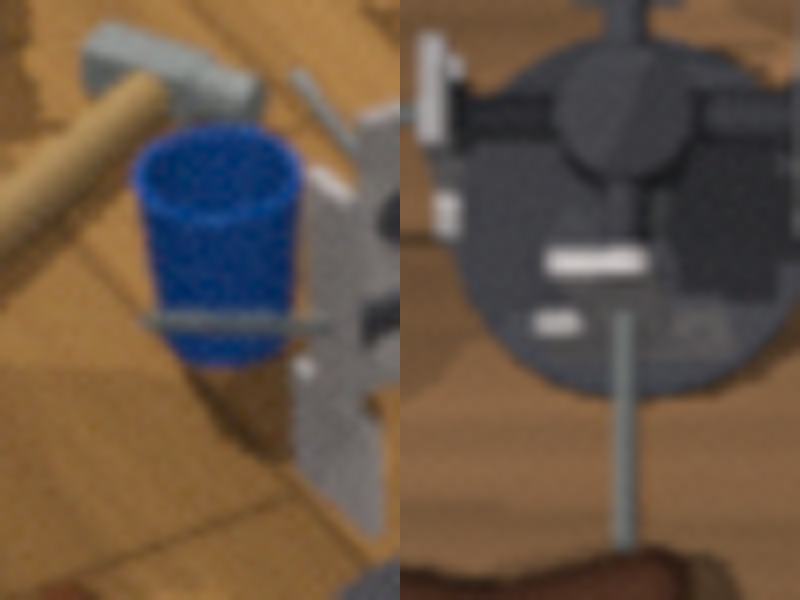

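```bash
python3 - <<'E'
from h import *
T=np.load("pics/top6.npz")
q=lambda X,Y,z:plane(T,245+(X-400)/8-.5,180+Y/8-.5,z).round(1)
print("top",q(548,262,235),q(648,262,235),"sh",q(535,322,153),q(582,322,153),q(725,322,153),"hub",q(623,112,192),"rod",q(625,400,190),q(625,320,182))
from bench import status,eyes
s=eyes.snapshot("top")["img"].astype(int)
print(abs(s-T["img"])[180:255,245:295].max(),abs(s-T["img"]).mean())
print(status.sense()["time"])
E
```

```text
top [496.1  41.8 235. ] [495.7  14.7 235. ] sh [491.7  48.1 153. ] [491.5  34.5 153. ] [490.8  -6.9 153. ] hub [545.6  21.4 192. ] rod [463.9  21.9 190. ] [487.6  21.7 182. ]
18 2.1114781746031746
18.925
```

```bash
python3 -c "
from bench import r
print(r.hand_in())"
```

```text
the job is handed in; nothing more can be done
None
```

The job is handed in: by the last pictures the template hangs on the empty branch, which points at the robot, with its plane 52 mm from the tree's axis (home is 53), leaning about 0.11 rad (limit 0.25) and let go; the highest wrist force I read was about 15 N, though readings came only at the end of each move, and the hand-in returned no verdict.

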